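# Build up the disc filter, dock the full buffer bottle and open the feed

## Robot

A 6-joint arm with a two-finger parallel gripper is mounted at the origin on the work surface. World frame = base frame: x ahead of the robot, y to its left, z up, the work surface at z = 0. Lengths are in m, angles in rad, forces in N, time in s.
With the tool pointing down it reaches from about 0.425 to 0.95 m from the base axis. Payload 14.7 kg.
Tool frame: the origin (TCP) lies at the very end of the fingers, on their centre line; the grasp point (between the pads) lies 19 mm behind it; z points along the fingers, y is the line along which they close (so a half turn about z gives the same grasp; the last joint's range is limited). The gripper opens to 85 mm and grips with 20 to 120 N. Pads are 22 mm wide; open, the fingers measure 114 mm over their backs; the gripper's body (76 mm by 85 mm) begins 54 mm behind the grasp point. The pads swing forward as they close: fully open they stand 13 mm farther back than shut.
Start: joints at [1.066, 0.48, 1.596, -0, 1.065, -0.047], TCP at [0.287, 0.583, 0.231] pointing down, gripper open.
Joint ranges: [-2.75, 2.75], [-0.82, 2.05], [0.23, 2.67], [-1.56, 4.7], [0.09, 2.69], [-2.92, 2.92]. Speed limits (rad/s): [1.89, 1.89, 2.39, 3.01, 3.01, 3.01].

## Interface

Orientations are given as a rotation vector (axis times angle).
In Python, from workcell import * gives the robot as it stands. The module is installed in compiled form; this text tells all that it offers.
- The arm moves only by the tool move_arm, never from a script. Its argument "moves" is a list of rows, each a list of 4 numbers: the shift along the world's x, y, z normalised to -1 to 1, where 1 is 30 mm, then the turn about the world's z normalised to -1 to 1, where 1 is 5 degrees. In form: [[tx, ty, tz, turn], ...]. A call has 1 to 12 rows; each row shifts and turns the commanded pose from where the row before left it; what a row does not reach is not made up. A row lasts 1/10 s, in which the tool goes at most 50 mm and 8.59 degrees, less where a joint would pass 70% of its speed; a pose out of reach is approached as far as the arm can. A call with a number of a shift or a turn outside -1 to 1 is refused whole. A call with a gripper value outside its range is refused whole. "claw" is the closure, from 0 (fully open) to 1 (shut), set as the call begins (left out, the last holds). The fingers move at their own pace and stop on an object; "force" is the grip in N (left out, the last holds). Time passes only in rows, so rows that do not move let the fingers close. It gives the time, the measured TCP pose, the force, the opening and the grip force at its end, in the units of the state.
- state(): the state, without advancing time (a new reading comes with each control period).
- camera(name): name is "scene" or "top"; returns the picture (400x640x3 uint8, red, green, blue); there is no depth.
- camera_info(name): a dict with "K" (3x3 intrinsics, pixels), "dist" ([k1, k2, p1, p2, k3] as OpenCV has them; the pictures are not rectified), "T" (4x4, takes a point from camera to world coordinates). Camera axes: x right, y up, looking along -z (the intrinsics and any distortion apply to the point x, -y, -z); pixel columns grow to the right and rows downward; lengths in m; the calibration is good to about 2 mm. A picture is of the moment at which its call begins. camera_info takes no time and is no camera call.
- close_job(): hands the job in; it is judged then, once.
Trained networks look in the newest picture that a camera, given by its name, has taken for a name from the list of things; names that differ only in an ending like _2 or _b are one class to them, and where a whole thing is asked for, a point or a joint stands for the part that bears it (a point fixed in the world has none). Each returns a list of dicts, best first, with "score" (0 to 1); they miss things now and then, are a little off and sometimes report something else, mostly with a low value. They report only what shows in the picture. A call takes as long as a camera call. They do not tell look-alikes from the thing itself.
- cut_out(camera, query): "pixels" (400x640 bool, what is visible of it) and "pixel" ([column, row] in pixels, amid what is visible of it).
- tip_of(camera, query): "pixel" ([column, row] in pixels: a listed point, or the origin of a listed thing).
The state is a dict: "clock": time; "q": joint angles; "joint_velocities": joint speeds; "joint_efforts": joint torques, N m; "position": TCP position; "tool_rot": TCP orientation; "wrist_force": force on the tool from outside, world axes, zero at the start; "moment": the same for the moment, N m; "grip_width": finger opening in m; "grip_force": force on a finger pad.
Only numpy, scipy, OpenCV 4.12 (cv2) and the standard library are available. Lean on these libraries where they do the work, as an engineer would, in place of code of your own. Each camera call takes 0.05 s, during which the arm holds its last target. There are 200 camera calls.

## Task

Make the bench filter ready for a run: thread its stack onto the centre post, every part level and fully home on the one below - first the wide seal ring, then every filter disc laid out on the bench (one to three), then the small clamp collar - and set the clear bell over the stack, flat on the filter base. Of the three identical closed buffer bottles only one is full: lift them to find it by its weight and stand it upright in the dock cup; the two empties stay standing upright on the bench. Last of all, with the bell on and the full bottle in the dock, turn the tap handle fully open, in line with the pipe towards the filter; leave the other things on the bench alone.

Things in the scene. Friction and masses are not known exactly. Their poses are not given: they have to be found in the camera images.
- rig: Filter rig: one fixed steel plate, 150 x 390 mm, 12 mm thick, origin in the middle of its underside, z up; its place and yaw differ from start to start. Along its y axis it carries the filter base at y = -125 mm, the tap at +5 mm and the bottle dock at +125 mm, joined by a pipe. At yaw 0 its x points away from the robot.
- post_seat (a point): Middle of the seat: the flat top of the round steel filter base (108 mm across), 34 mm above the bench, at the foot of the upright centre post. The post is 16 mm thick with a round tip and stands 72 mm above this seat. Axes as the rig's.
- dock (a point): Middle of the inner floor of the bottle dock, a grey round cup on the rig, 68 mm across inside, 78 mm outside, open at the top, walls 15 mm high above this floor, which is 17 mm above the bench. Axes as the rig's.
- tap_axis (a point): On the upright turning axis of the ball tap, at mid-height of its handle, 85 mm above the bench. The handle is a round black bar 12 mm thick, reaching 55 mm out from this axis. Valve body and stem lie within 24 mm of the axis, below the handle; the pipe's top is 44 mm above the bench. A gauge stands on the pipe towards the dock, 53 mm from this axis, top 96 mm up.
- tap_grip (a point): Point in the tap handle 45 mm out from its turning axis, 85 mm above the bench; it moves with the handle.
- tap (a joint): Angle of the tap handle, rad: 0 closed (handle square to the pipe, pointing to the rig's -x, towards the robot), 1.57 fully open at its stop (handle along the pipe, pointing to the rig's -y, towards the filter). It turns anticlockwise seen from above to open, and stays where it is left; about 1.5 N at its end moves it.
- seal: Seal ring, black hard rubber, 66 mm across, 12 mm high, 20 mm bore, 45 g. Origin in its middle (6 mm above what it lies on); z is the bore axis. Either face may be up. Lies flat on the bench.
- disc1: Filter disc, plain metal ring, 56 mm across, 12 mm high, 20 mm bore, 120 g. Origin in its middle; z is the bore axis. Either face may be up. One to three such identical discs lie flat on the bench; the rest are absent.
- disc2: Filter disc like disc1.
- disc3: Filter disc like disc1.
- collar: Clamp collar, plain steel ring, 40 mm across, 18 mm high, 20 mm bore, 110 g. Origin in its middle (9 mm above what it lies on); z is the bore axis. Either face may be up.
- bell: Clear plastic bell, open below: 86 mm across outside, 78 mm inside, 85 mm high, closed by a flat top from 80 to 85 mm, with a round black knob on top (26 mm across, from 85 to 111 mm). 160 g. Origin in the middle of its lower rim; z up. Stands on the bench.
- bottle_a: Closed white bottle, 61 mm across, 130 mm high; its round grey cap is 52 mm across and takes up the height from 108 to 130 mm; the shoulder narrows from 86 mm up. Origin in the middle of its underside; z up. Identical to the other two to look at; one of the three is full (about 300 g), two are empty (about 55 g).
- bottle_b: Closed white bottle like bottle_a.
- bottle_c: Closed white bottle like bottle_a.
- vial: Bystander: small amber glass vial with a black lid, 24 mm across, 42 mm high.
- dishes: Bystander: pile of three closed petri dishes, 90 mm across, 46 mm high.
- beaker: Bystander: glass beaker, 68 mm across, 82 mm high.
- marker: Bystander: marker pen lying flat, 140 mm long.
- tweezers: Bystander: steel tweezers lying flat, 125 mm long.
- slidebox: Bystander: blue slide box, 84 x 62 mm, 35 mm high.
Mind the look-alikes: they are no part of the job. Several things have the shape of the seal; the one meant has the colours described above. What is shaped like the bottle_c but green is not meant.

How it is judged:
By the outcome, as a careful person would: the job done as asked, in the order asked, and still so for the second after the job is handed in, with the robot touching nothing.
Of disc1, disc2, disc3 only 1 to 3 are there at a start; the rules pass over those that are not, and their reading is None.
At some moment in a run one of seal, disc1, disc2, disc3, collar may be knocked a few centimetres aside while the robot is not near it.
Once in a run the grip may slacken for a moment while it holds something.
It also fails if it takes over 210 s, if anything falls off the work surface, if the arm or the gripper's body presses on something with over 40 N, if the wrist force passes 120 N, or if a joint passes its speed limit or range.

## Working session

There is one attempt and no reset: what is moved stays moved. The work goes in short steps, Python scripts to look and compute and a tool call to move; the robot and the scene stay as the last step left them, time stands still between calls to the robot, and variables do not carry over. Pictures are saved under pics/ and viewed, at most 14 in all, crops included, and the job is handed in when it is done.

Besides the shell and the picture viewer there is one more tool, called as name(argument=value, ...), one argument or row to a line, values as JSON. move_arm: Moves the arm, as the interface text tells. Scaled input: -1 to 1 covers 30 mm each way for a shift and 5 degrees each way for a turn. Its arguments: {"type":"object","properties":{"moves":{"type":"array"},"claw":{"type":"number"},"force":{"type":"number"}},"required":["moves"]}

```bash
mkdir -p pics; cat > h.py <<'E'
from workcell import *
import numpy as np, cv2
def snap(n,f):
    im=camera(n); cv2.imwrite(f,im[:,:,::-1]); return im
def ray(n,px):
    c=camera_info(n);K=np.array(c["K"]);d=np.array(c["dist"]);T=np.array(c["T"])
    u=cv2.undistortPoints(np.array([[px]],float),K,d)[0,0]
    return T[:3,3],T[:3,:3]@np.array([u[0],-u[1],-1.])
def at(n,px,z):
    o,v=ray(n,px); return o+v*(z-o[2])/v[2]
def proj(n,P):
    c=camera_info(n);K=np.array(c["K"]);d=np.array(c["dist"]);T=np.array(c["T"])
    p=np.linalg.inv(T)@np.append(P,1); p=np.array([[p[0],-p[1],-p[2]]])
    return cv2.projectPoints(p,np.zeros(3),np.zeros(3),K,d)[0][0,0]
E
python3 - <<'E'
from h import *
for n in("scene","top"):
    im=snap(n,f"pics/{n}0.png"); c=camera_info(n); print(n,np.round(c["T"],3).tolist(),np.round(c["K"],1).tolist())
H=dict(seal=.006,disc1=.006,collar=.009,bell=0,bottle_a=0,post_seat=.034,dock=.017,tap_axis=.085,tap_grip=.085)
for n in("top","scene"):
    for q,z in H.items():
        for r in tip_of(n,q): print(n,q,round(r["score"],2),np.round(r["pixel"]),np.round(at(n,r["pixel"],z),3)[:2])
print(state())
E
```

```text
scene [[-0.345, -0.684, 0.643, 1.044], [0.938, -0.261, 0.227, 0.217], [0.012, 0.682, 0.731, 0.759], [0.0, 0.0, 0.0, 1.0]] [[382.4, 0.0, 318.0], [0.0, 382.4, 198.4], [0.0, 0.0, 1.0]]
top [[0.018, 0.981, -0.193, 0.238], [-1.0, 0.016, -0.011, -0.013], [-0.007, 0.194, 0.981, 1.234], [0.0, 0.0, 0.0, 1.0]] [[385.8, 0.0, 310.1], [0.0, 385.8, 197.5], [0.0, 0.0, 1.0]]
top seal 0.88 [399. 274.] [ 0.241 -0.281]
top seal 0.75 [260. 147.] [0.65 0.17]
top seal 0.67 [412. 238.] [ 0.355 -0.328]
top seal 0.51 [379. 252.] [ 0.308 -0.221]
top disc1 0.65 [406. 202.] [ 0.47  -0.309]
top disc1 0.59 [339. 210.] [ 0.439 -0.092]
top disc1 0.55 [424. 174.] [ 0.565 -0.372]
top disc1 0.34 [300. 157.] [0.618 0.036]
top collar 0.48 [428. 172.] [ 0.572 -0.384]
top collar 0.45 [381. 216.] [ 0.422 -0.228]
top bell 0.7 [202. 157.] [0.614 0.367]
top bell 0.48 [340. 216.] [ 0.423 -0.096]
top bottle_a 0.9 [212. 202.] [0.463 0.322]
top bottle_a 0.83 [225. 231.] [0.368 0.272]
top bottle_a 0.83 [223. 265.] [0.26  0.274]
top bottle_a 0.69 [270. 211.] [0.434 0.131]
top post_seat 0.56 [333. 148.] [ 0.641 -0.072]
top dock 0.59
[... 1313 characters left out ...]
 [ 0.54  -0.252]
{'clock': 1.0, 'q': array([ 1.06639376e+00,  4.80199245e-01,  1.59629806e+00, -2.18938343e-05,
        1.06506380e+00, -4.66119343e-02]), 'joint_velocities': array([-0.00060709,  0.00071359,  0.00042388, -0.002249  , -0.00127085,
       -0.00033404]), 'joint_efforts': array([-5.46558367e-03, -9.50493050e+01, -4.30633378e+01, -2.34860790e-04,
        1.43495530e-03,  7.03834166e-05]), 'position': array([0.28727736, 0.58308034, 0.23129777]), 'tool_rot': array([7.12810641e-01, 3.05962999e+00, 3.94981517e-05]), 'wrist_force': array([-0.66347356,  0.26094093, -0.57028014]), 'moment': array([0.03185671, 0.03608621, 0.01305835]), 'grip_force': 0.0, 'grip_width': 0.0856458835311689}
```

View pics/top0.png

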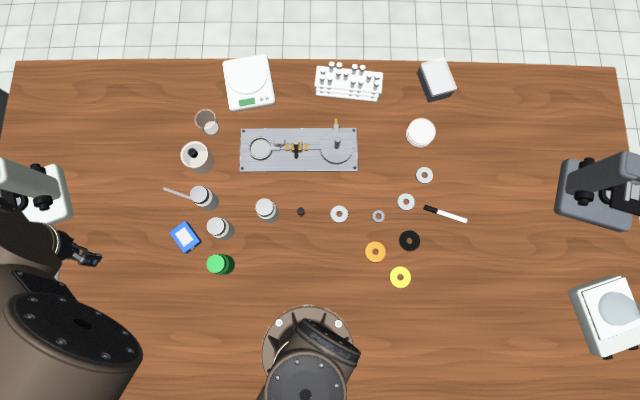

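View pics/scene0.png

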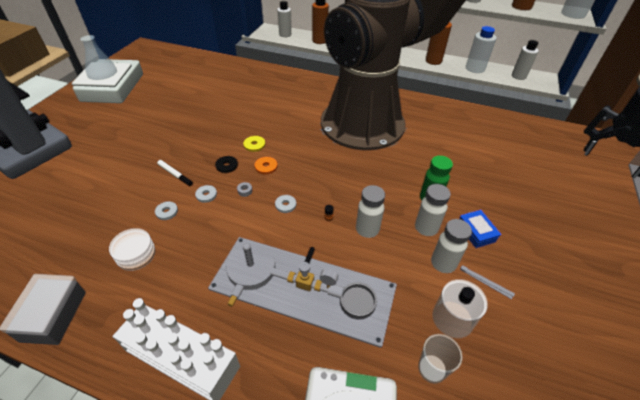

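The three ring-shaped candidates for the seal are black (409,240), orange (375,251) and yellow (400,277) in the top view. The black one fits. The discs are at (406,202), (339,214) and (424,175), the collar is at (378,216), and the green bottle at (217,264) is not meant. Next I refine with masks from both cameras.

```bash
cat >> h.py <<'E'
def circ(x,y,z,r,n=48):
    a=np.linspace(0,2*np.pi,n,endpoint=False); return np.c_[x+r*np.cos(a),y+r*np.sin(a),np.full(n,z)]
SH=dict(seal=[(0,.033),(.012,.033)],disc1=[(0,.028),(.012,.028)],collar=[(0,.02),(.018,.02)],
 bell=[(0,.043),(.085,.043),(.085,.013),(.111,.013)],bottle_a=[(0,.0305),(.086,.0305),(.108,.026),(.13,.026)])
def hullc(pts):
    h=cv2.convexHull(np.asarray(pts,np.float32)); m=cv2.moments(h); return np.array([m["m10"],m["m01"]])/m["m00"],m["m00"]
def projn(n,P):
    c=camera_info(n);K=np.array(c["K"]);d=np.array(c["dist"]);Ti=np.linalg.inv(np.array(c["T"]))
    p=P@Ti[:3,:3].T+Ti[:3,3]; return cv2.projectPoints(p*[1,-1,-1],np.zeros(3),np.zeros(3),K,d)[0][:,0]
def fit(n,kind,mask,z0=0):
    "centre x,y of a round thing standing at z0 from its mask; area ratio seen/model"
    ys,xs=np.nonzero(mask); c,_=hullc(np.c_[np.r_[xs-.5,xs+.5,xs-.5,xs+.5],np.r_[ys-.5,ys-.5,ys+.5,ys+.5]])
    A=_; p=at(n,c,z0)[:2]
    for _ in range(8):
        m,a=hullc(projn(n,np.vstack([circ(*p,z0+z,r) for z,r in SH[kind]])))
        p=p+(at(n,c,z0)-at(n,m,z0))[:2]
    return p,A/a
def locate(kind,cams=("top","scene")):
    for n in cams:
        camera(n)
        for r in cut_out(n,kind):
            if r["score"]>.25:
                p,a=fit(n,kind,r["pixels"]); print(n,kind,round(r["score"],2),np.round(r["pixel"]).astype(int),np.round(p*1000,1),round(a,2))
E
python3 - <<'E'
from h import *
for k in SH: locate(k)
for n in("top","scene"):
    for r in cut_out(n,"rig")[:1]:
        m=r["pixels"].astype(np.uint8); m=cv2.morphologyEx(m,cv2.MORPH_OPEN,np.ones((5,5)))
        h=cv2.convexHull(max(cv2.findContours(m,0,1)[0],key=len))
        q=cv2.approxPolyDP(h,12,True)[:,0]; print(n,r["score"],q.tolist(),[np.round(at(n,v,.012)[:2]*1000).tolist() for v in q])
t=cv2.imread("pics/top0.png");s=cv2.imread("pics/scene0.png")
a=cv2.resize(t[120:180,235:365],(780,360),interpolation=cv2.INTER_CUBIC);b=cv2.resize(s[235:340,205:400],(780,420),interpolation=cv2.INTER_CUBIC)
cv2.imwrite("pics/a.png",a);cv2.imwrite("pics/b.png",b)
c=cv2.resize(t[195:285,365:475],(733,600),interpolation=cv2.INTER_CUBIC);cv2.imwrite("pics/c.png",c)
E
```

```text
top seal 0.83 [374 252] [ 311.1 -204.5] 1.01
top seal 0.74 [401 275] [ 233.4 -282.1] 1.14
top seal 0.56 [413 239] [ 346.2 -317.8] 0.96
scene seal 0.79 [265 165] [ 313.4 -204.3] 0.97
scene seal 0.75 [255 143] [ 232.7 -281.5] 0.95
scene seal 0.53 [226 164] [ 348.1 -315.6] 0.93
scene seal 0.34 [488 284] [488.2 427. ] 0.67
top disc1 0.69 [423 172] [ 562.9 -370.7] 1.12
top disc1 0.69 [221 227] [375.2 288.1] 2.14
top disc1 0.6 [406 206] [ 472.  -307.3] 1.01
top disc1 0.52 [336 214] [429.1 -92.1] 1.11
scene disc1 0.81 [286 207] [430.2 -90.5] 0.98
scene disc1 0.78 [204 197] [ 475.2 -306.3] 0.83
scene disc1 0.58 [430 213] [312.6 277.3] 3.94
scene disc1 0.54 [165 211] [ 561.9 -371.7] 1.03
top collar 0.42 [381 215] [ 422.8 -216.6] 0.92
top collar 0.29 [296 147] [650.2  49. ] 0.77
scene collar 0.51 [248 191] [ 424.6 -214.5] 0.97
scene collar 0.33 [437 356] [698.7 348.5] 3.9
top bell 0.76 [197 154] [600.2 369. ] 1.08
scene bell 0.64 [461 311] [601.1 365.6] 1.04
top bottle_a 0.93 [269 211] [428.2 132.6] 1.03
top bottle_a 0.66 [221 229] [367.9 272.8] 0.95
top bottle_a 0.58 [296 149] [629.9  37.4] 11.61
top bottle_a 0.57 [220 267] [260.9 265.6] 1.12
top bottle_a 0.55 [202 200] [462.8 329.2] 1.12
scene bottle_a 0.88 [372 212] [428.7 134.5] 1.02
scene bottle_a 0.86 [435 172] [247.7 262.5] 0.86
scene bottle_a 0.84 [452 244] [464.9 327.6] 1.02
scene bottle_a 0.84 [432 211] [372.2 271.8] 1.0
top 0.72 [[355, 129], [354, 172], [240, 171], [242, 129]] [[716.0, -146.0], [567.0, -142.0], [564.0, 232.0], [710.0, 234.0]]
scene 0.65 [[313, 250], [302, 273]] [[549.0, 32.0], [616.0, 31.0]]
```

View pics/a.png

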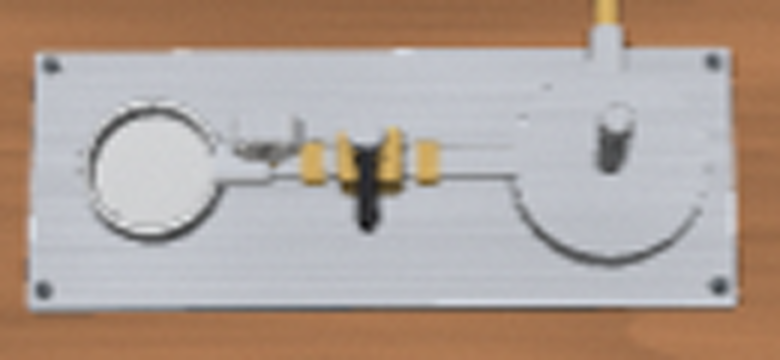

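View pics/b.png

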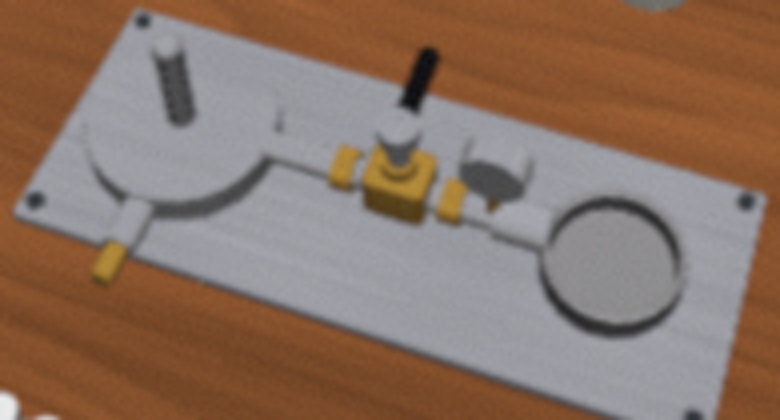

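View pics/c.png

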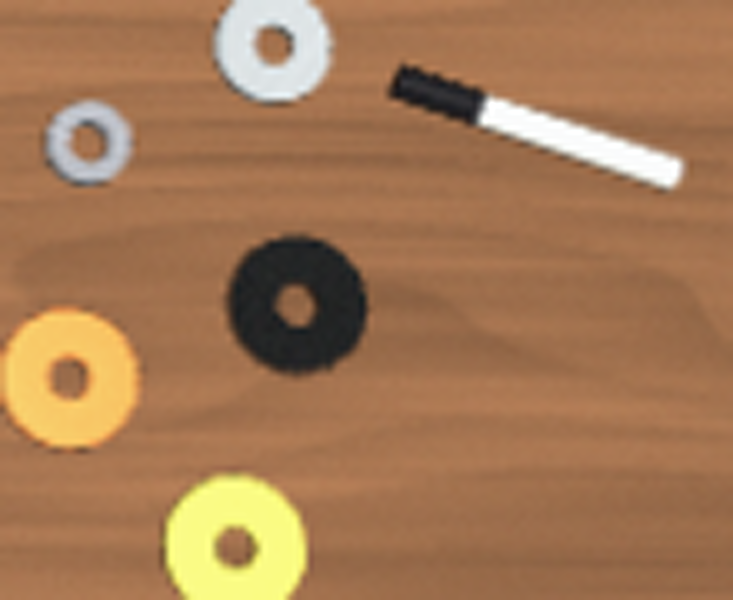

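Crop c confirms the black ring at crop (298,305) as the seal. Crop a shows the post tip at (619,115) and the dock at (153,172). I'll fit the rig pose from the screws, post tip and plate corners.

```bash
python3 - <<'E'
from h import *
from scipy.optimize import least_squares
A=lambda X,Y:("top",[(X+.5)/6-.5+235,(Y+.5)/6-.5+120])
B=lambda X,Y:("scene",[(X+.5)/4-.5+205,(Y+.5)/4-.5+235])
# sx,sy sign * (a,b)
scr=[(A(51,66),1,1),(A(42,290),-1,1),(A(713,62),1,-1),(A(718,286),-1,-1),(B(142,20),-1,-1),(B(36,200),1,-1),(B(746,200),-1,1),(B(692,415),1,1)]
cor=[(A(38,50),1,1),(A(30,308),-1,1),(A(728,48),1,-1),(A(736,305),-1,-1)]
pt=[(A(617,117),0,-.125,.104),(B(168,45),0,-.125,.104),(A(368,225),-.05,.005,.085),(B(429,55),-.05,.005,.085)]
def res(p,full=False):
    x,y,t,a,b=p; R=np.array([[np.cos(t),-np.sin(t)],[np.sin(t),np.cos(t)]])
    L=[(m,sx*a,sy*b,.012) for m,sx,sy in scr]+[(m,sx*.075,sy*.195,.012) for m,sx,sy in cor]+pt
    r=[proj(n,np.r_[R@[u,v]+[x,y],z])-px for (n,px),u,v,z in L]
    return np.array(r) if full else np.ravel(r)
s=least_squares(res,[.64,.044,0,.065,.185],loss="soft_l1"); p=s.x; print(np.round(p,4)); print(np.round(res(p,True),1).tolist())
for (n,px),u,v,z in pt: print(n,np.round(at(n,px,z)[:2]*1000,1))
R=np.array([[np.cos(p[2]),-np.sin(p[2])],[np.sin(p[2]),np.cos(p[2])]])
for nm,y in(("seat",-.125),("tap",.005),("dock",.125)): print(nm,np.round((R@[0,y]+p[:2])*1000,1))
# two-view post tip
M=[];q=[]
for n,px in (A(617,117),B(168,45)):
    o,v=ray(n,px);v/=np.linalg.norm(v);P=np.eye(3)-np.outer(v,v);M.append(P);q.append(P@o)
print("post tip",np.linalg.solve(sum(M),sum(q)))
print("dock rim a",at("top",A(153,172)[1],.032),at("scene",B(612,265)[1],.032))
E
```

```text
[0.6434 0.0428 0.0222 0.0647 0.1847]
[[0.2, 0.2], [0.5, 0.0], [-0.0, 0.0], [0.2, -0.0], [0.3, 0.2], [0.0, -0.2], [-0.0, -0.0], [0.4, 0.4], [-0.6, -0.0], [-0.8, 0.1], [0.5, -0.6], [0.5, -0.2], [0.3, -0.1], [-0.6, -1.4], [-0.2, -0.4], [0.5, -0.1]]
top [645.8 -81.3]
scene [649.  -79.3]
top [591.9  46. ]
scene [594.   45.8]
seat [646.2 -82.1]
tap [643.3  47.8]
dock [640.6 167.8]
post tip [ 0.64695309 -0.08123137  0.10047852]
dock rim a [0.63652048 0.16657771 0.032     ] [0.64947597 0.16894398 0.032     ]
```

move_arm(
  moves=[
    [0.656,-0.944,-0.3,0],
    [0.656,-0.944,-0.3,0],
    [0.656,-0.944,-0.3,0],
    [0.656,-0.944,-0.3,0],
    [0.656,-0.944,-0.3,0],
    [0.656,-0.944,-0.3,0],
    [0.656,-0.944,-0.3,0],
    [0.656,-0.944,-0.3,0],
    [0.656,-0.944,-0.3,0],
    [0,0,-0.7,0],
    [0,0,-0.7,0],
    [0,0,0,0],
  ],
  claw=0,
  force=40,
)

```text
clock: 3.3
position: [0.4633, 0.3271, 0.1062]
tool_rot: [-0.713, -3.057, 0.004]
wrist_force: [0.7, -0.1, 0.3]
grip_width: 0.0851
grip_force: 0.0
```

move_arm(
  moves=[
    [0,0,0,0],
    [0,0,0,0],
    [0,0,0,0],
    [0,0,0,0],
    [0,0,0,0],
    [0,0,0,0],
  ],
  claw=1,
  force=40,
)

```text
clock: 3.9
position: [0.4649, 0.3289, 0.1096]
tool_rot: [0.712, 3.058, 0.002]
wrist_force: [-0.5, -0.6, 5.1]
grip_width: 0.0511
grip_force: 40.9
```

move_arm(
  moves=[
    [0,0,0.3,0],
    [0,0,0.3,0],
    [0,0,0,0],
    [0,0,0,0],
  ],
)

```text
clock: 4.3
position: [0.4646, 0.3284, 0.1269]
tool_rot: [0.712, 3.059, 0.001]
wrist_force: [0.2, -0.4, -4.3]
grip_width: 0.0512
grip_force: 42.9
```

move_arm(
  moves=[
    [0,0,0,0],
    [0,0,0,0],
    [0,0,0,0],
  ],
)

```text
clock: 4.6
position: [0.4642, 0.3281, 0.126]
tool_rot: [-0.713, -3.059, 0.001]
wrist_force: [-0.2, 0.9, -2.9]
grip_width: 0.0509
grip_force: 42.9
```

```bash
python3 - <<'E'
from workcell import *
s=state();print(s["wrist_force"],s["moment"],s["position"],s["clock"])
E
```

```text
[-0.17979024  0.86195883 -2.88172797] [-0.01496106 -0.04759478 -0.00743409] [0.4642297  0.32805636 0.12601397] 4.6
```

It weighs about 2.9 N, so it is the full bottle. I'll carry it straight to the dock.

move_arm(
  moves=[
    [0.3,-0.27,0.6,0],
    [0.82,-0.74,0.6,0],
    [0.82,-0.74,0,0],
    [0.82,-0.74,0,0],
    [0.82,-0.74,0,0],
    [0.82,-0.74,0,0],
    [0.82,-0.74,0,0],
    [0.66,-0.61,0,0],
    [0,0,0,0],
    [0,0,-0.4,0],
    [0,0,0,0],
  ],
)

```text
clock: 5.7
position: [0.639, 0.1688, 0.1481]
tool_rot: [-0.712, -3.057, 0.002]
wrist_force: [0.6, -0.2, -3.2]
grip_width: 0.0508
grip_force: 42.9
```

```bash
python3 - <<'E'
from h import *
print(state()["position"],state()["wrist_force"],state()["grip_width"])
s=snap("scene","pics/s1.png");cv2.imwrite("pics/d.png",cv2.resize(s[200:350,270:430,::-1],(640,600),interpolation=cv2.INTER_CUBIC))
E
```

```text
[0.6389689  0.16876539 0.14810658] [ 0.57936354 -0.2451622  -3.21136818] 0.05081570125903337
```

View pics/d.png

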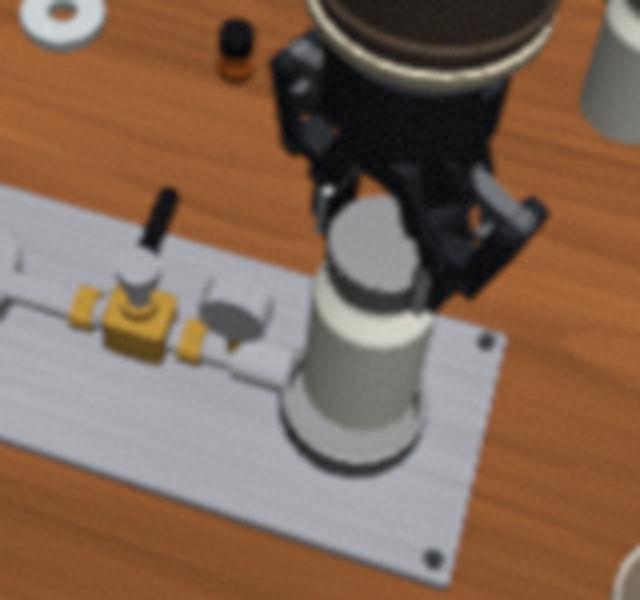

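The bottle hangs upright over the cup at crop (355,410). I'll lower it.

move_arm(
  moves=[
    [0.05,-0.03,-0.3,0],
    [0,0,-0.25,0],
    [0,0,-0.1,0],
    [0,0,-0.05,0],
    [0,0,0,0],
  ],
)

```text
clock: 6.25
position: [0.6422, 0.1678, 0.1291]
tool_rot: [-0.713, -3.059, 0.0]
wrist_force: [-0.0, -0.6, -3.1]
grip_width: 0.0509
grip_force: 43.0
```

move_arm(
  moves=[
    [-0.02,0,-0.06,0],
    [0,0,-0.05,0],
    [0,0,0,0],
  ],
)

```text
clock: 6.55
position: [0.642, 0.1677, 0.1268]
tool_rot: [0.713, 3.059, 0.001]
wrist_force: [-2.9, 0.2, 4.3]
grip_width: 0.0508
grip_force: 43.7
```

move_arm(
  moves=[
    [0,0,0,0],
    [0,0,0,0],
    [0,0,0,0],
    [0,0,0,0],
    [0,0,0.5,0],
    [0,0,1,0],
    [-0.9,-1,0.6,0],
    [-0.9,-1,0,0],
    [-0.9,-1,0,0],
    [-0.9,-1,0,0],
  ],
  claw=0,
)

```text
clock: 7.55
position: [0.5329, 0.0468, 0.1903]
tool_rot: [0.712, 3.058, 0.001]
wrist_force: [0.9, 0.0, 0.8]
grip_width: 0.0854
grip_force: 0.0
```

```bash
python3 - <<'E'
from h import *
print(state()["position"])
for k in ("seal","bottle_a"): locate(k)
snap("scene","pics/s2.png")
E
```

```text
[0.53289821 0.0468093  0.19025641]
top seal 0.85 [397 275] [ 231.9 -282.7] 0.99
top seal 0.71 [411 236] [ 346.9 -316.2] 1.03
top seal 0.71 [373 256] [ 310.1 -204.8] 1.03
scene seal 0.88 [226 165] [ 347.8 -315.2] 0.93
scene seal 0.71 [254 144] [ 231.8 -281.7] 0.89
scene seal 0.65 [268 168] [ 314.6 -205.2] 0.91
scene bottle_a 0.94 [362 284] [630.4 166.8] 1.03
scene bottle_a 0.88 [436 171] [247.9 262.8] 0.86
scene bottle_a 0.74 [372 212] [428.1 134.2] 1.03
scene bottle_a 0.57 [430 210] [368.9 272. ] 1.05
```

View pics/s2.png

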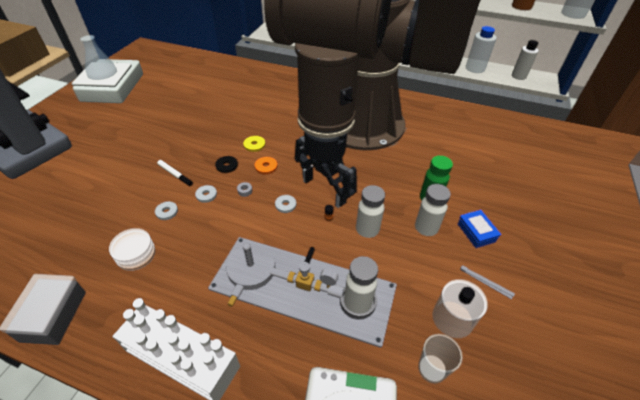

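The bottle stands in the dock and the three rings have not moved. On to the seal.

move_arm(
  moves=[
    [-0.516,-1,-0.3,0],
    [-0.516,-1,-0.3,0],
    [-0.516,-1,-0.3,0],
    [-0.516,-1,-0.3,0],
    [-0.516,-1,-0.3,0],
    [-0.516,-1,-0.3,0],
    [-0.516,-1,-0.3,0],
    [-0.516,-1,-0.3,0],
    [-0.516,-1,-0.3,0],
    [-0.516,-1,-0.3,0],
    [-0.516,-1,-0.3,0],
    [-0.516,-1,-0.3,0],
  ],
)

```text
clock: 9.2
position: [0.3478, -0.3135, 0.0805]
tool_rot: [0.712, 3.06, -0.0]
wrist_force: [0.9, -0.4, -0.2]
grip_width: 0.0853
grip_force: 0.0
```

move_arm(
  moves=[
    [0,0,-0.4,0],
    [0,0,-0.4,0],
    [0,0,0,0],
  ],
)

```text
clock: 9.5
position: [0.3477, -0.3109, 0.0555]
tool_rot: [-0.711, -3.058, -0.002]
wrist_force: [-0.7, 0.0, -0.2]
grip_width: 0.0859
grip_force: 0.0
```

move_arm(
  moves=[
    [-0.02,-0.123,-0.8,0],
    [0,0,-0.8,0],
    [0,0,-0.27,0],
    [0,0,0,0],
  ],
)

```text
clock: 9.9
position: [0.3473, -0.3148, 0.0003]
tool_rot: [-0.71, -3.058, -0.002]
wrist_force: [0.6, -0.2, 0.1]
grip_width: 0.0849
grip_force: 0.0
```

move_arm(
  moves=[
    [0,0,0,0],
    [0,0,0,0],
    [0,0,0,0],
    [0,0,0,0],
    [0,0,0,0],
  ],
  claw=1,
  force=40,
)

```text
clock: 10.4
position: [0.3479, -0.3163, 0.002]
tool_rot: [0.713, 3.058, -0.001]
wrist_force: [1.5, 4.2, 13.9]
grip_width: 0.063
grip_force: 40.1
```

move_arm(
  moves=[
    [0,0,0.7,0],
    [0,0,1,0],
    [0.997,0.782,0.25,0],
    [0.997,0.782,0.25,0],
    [0.997,0.782,0.25,0],
    [0.997,0.782,0.25,0],
    [0.997,0.782,0.25,0],
    [0.997,0.782,0.25,0],
    [0.997,0.782,0.25,0],
    [0.997,0.782,0.25,0],
    [0.997,0.782,0.25,0],
    [0.997,0.782,0.25,0],
  ],
)

```text
clock: 11.6
position: [0.6476, -0.0802, 0.1281]
tool_rot: [0.712, 3.059, -0.0]
wrist_force: [1.2, -0.4, -0.2]
grip_width: 0.0628
grip_force: 44.5
```

```bash
python3 - <<'E'
from h import *
for i in range(3):
    s=snap("scene","pics/s3.png"); print(state()["position"],state()["grip_width"])
t=snap("top","pics/t3.png")
a=cv2.resize(s[190:310,190:310,::-1],(480,480),interpolation=cv2.INTER_CUBIC);b=cv2.resize(t[120:170,305:355,::-1],(300,300),interpolation=cv2.INTER_CUBIC)
o=np.zeros((480,790,3),np.uint8);o[:,:480]=a;o[:300,490:]=b;cv2.imwrite("pics/e.png",o)
E
```

```text
[ 0.65279338 -0.07714662  0.1297613 ] 0.06325156353160796
[ 0.65065282 -0.07870598  0.12894112] 0.06259323390122837
[ 0.64825898 -0.07987774  0.12801166] 0.06269556634002502
```

View pics/e.png

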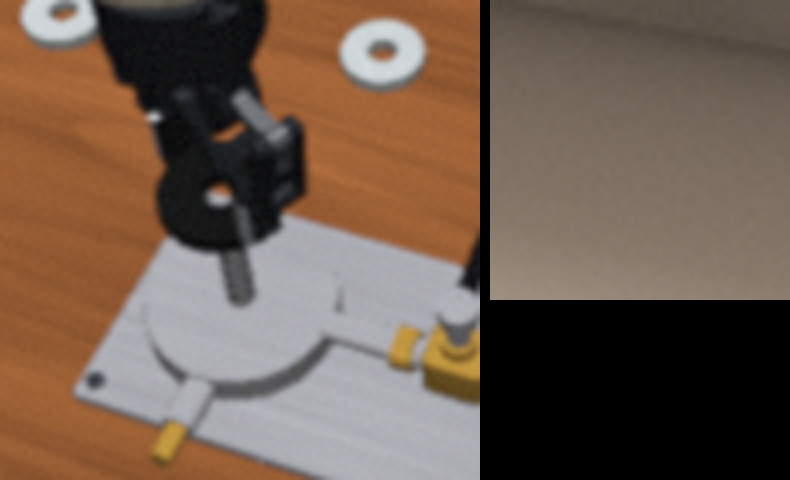

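```bash
python3 - <<'E'
from h import *
print(state()["position"])
s=cv2.imread("pics/s3.png")
for P in ([.6465,-.0815,.138],[.6465,-.0815,.106],[.6465,-.0815,.034]): print((proj("scene",np.array(P))-190+.5)*4-.5)
# dark ring mask -> fit
hsv=s.max(axis=2)[190:310,190:310]; a=cv2.resize(hsv,(480,480),interpolation=cv2.INTER_CUBIC)
print(hsv[40:58:2,44:76:2])
P=lambda x,y,z,r:(projn("scene",circ(x,y,z,r))-190+.5)*4-.5
im=cv2.resize(s[190:310,190:310],(480,480),interpolation=cv2.INTER_CUBIC)
for z,r in((.138,.033),(.138,.01),(.126,.033)):cv2.polylines(im,[P(.6480,-.0799,z,r).astype(np.int32)],True,(0,255,255),1)
cv2.imwrite("pics/f.png",im)
E
```

```text
[ 0.64671503 -0.08071016  0.12741281]
[218.1277616  180.50648681]
[226.02365966 217.90732773]
[242.21265559 294.54382199]
[[ 23  22  25  21  21  33  30  34  27  14  15  15  18  41  33  15]
 [ 25  23  22  26  23  26  32  32  26  20  18  16  24  43  30  18]
 [ 25  28  19  25  17  14  21  31  32  25  14  15  18  19  17  14]
 [ 22  24  23  16  39  89  81  19  34  24  17  15  19  42  49  17]
 [ 25  24  23  34 121 166 153  47  32  27  18  16  39  58  44  30]
 [ 24  24  25  31 108 160 137  59  29  18  17  13  33  33  50 114]
 [ 26  23  27  22  26  34  28  50  74  37  22  16  24  70 146 152]
 [ 25  24  28  23  22  24  23  41  77  48  15  15  20 121 167 156]
 [ 25  24  23  25  25  27  23  29  79  64  24  25  30 115 178 182]]
```

View pics/f.png

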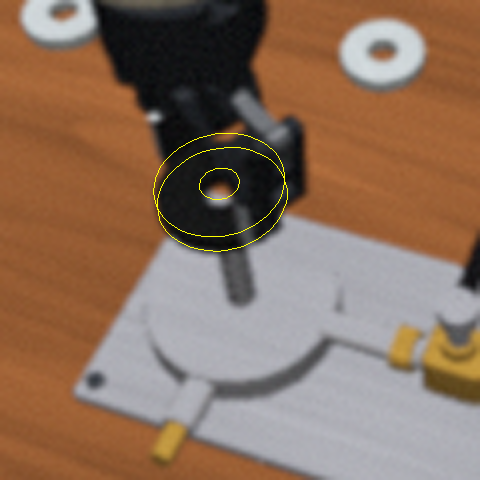

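move_arm(
  moves=[
    [0,0,-0.6,0],
    [0,0,-0.2,0],
    [0,0,-0.2,0],
    [0,0,-0.2,0],
    [0,0,0,0],
  ],
)

```text
clock: 12.3
position: [0.6458, -0.0816, 0.0903]
tool_rot: [-0.713, -3.058, 0.0]
wrist_force: [0.4, -0.1, -0.6]
grip_width: 0.063
grip_force: 44.5
```

move_arm(
  moves=[
    [0,0,-0.6,0],
    [0,0,-0.6,0],
    [0,0,-0.4,0],
    [0,0,-0.07,0],
    [0,0,0,0],
  ],
)

```text
clock: 12.8
position: [0.6464, -0.0814, 0.0408]
tool_rot: [-0.713, -3.059, 0.0]
wrist_force: [0.0, 0.7, 0.5]
grip_width: 0.0626
grip_force: 44.5
```

move_arm(
  moves=[
    [0,0,-0.1,0],
    [0,0,0,0],
  ],
)

```text
clock: 13.0
position: [0.6467, -0.0815, 0.0382]
tool_rot: [0.713, 3.059, 0.0]
wrist_force: [-0.5, 0.8, -0.8]
grip_width: 0.0626
grip_force: 44.5
```

move_arm(
  moves=[
    [0,0,0,0],
    [0,0,0,0],
    [0,0,0,0],
    [0,0,0,0],
    [0,0,0.9,0],
    [0,0,1,0],
    [0,0,1,0],
    [0,0,0.6,0],
    [-1,0,0,0],
  ],
  claw=0,
)

```text
clock: 13.9
position: [0.6207, -0.0819, 0.1459]
tool_rot: [0.711, 3.052, 0.001]
wrist_force: [-0.2, 0.6, -0.7]
grip_width: 0.0852
grip_force: 0.0
```

```bash
python3 - <<'E'
from h import *
print(state()["position"])
for k in ("disc1","collar"): locate(k)
for r in cut_out("scene","seal"):
    print(np.round(r["pixel"]),round(r["score"],2),np.round(fit("scene","seal",r["pixels"],.034)[0]*1000,1),fit("scene","seal",r["pixels"],.034)[1])
E
```

```text
[ 0.62071907 -0.08189339  0.14592997]
top disc1 0.51 [425 175] [ 565.  -385.4] 0.4
scene disc1 0.86 [206 194] [ 474.3 -305.6] 0.94
scene disc1 0.8 [285 205] [430.2 -91. ] 0.96
scene disc1 0.55 [165 211] [ 562.6 -371.2] 0.87
[252. 264.] 0.63 [646.1 -79.8] 1.0486318593570456
[270. 167.] 0.49 [ 340.7 -178.7] 0.6504405646049952
```

move_arm(
  moves=[
    [-1,-0.05,-0.5,0],
    [-1,-0.05,-0.5,0],
    [-1,-0.05,-0.5,0],
    [-1,-0.05,-0.5,0],
    [-1,-0.05,-0.5,0],
    [-1,-0.05,-0.5,0],
    [-0.21,-0.02,-0.5,0],
    [0,0,-0.8,0],
    [0,0,-0.41,0],
    [0,0,0,0],
  ],
)

```text
clock: 15.35
position: [0.4296, -0.0909, 0.0001]
tool_rot: [-0.712, -3.057, -0.0]
wrist_force: [0.6, -0.4, 0.6]
grip_width: 0.0855
grip_force: 0.0
```

move_arm(
  moves=[
    [0,0,0,0],
    [0,0,0,0],
    [0,0,0,0],
    [0,0,0,0],
    [0,0,0,0],
  ],
  claw=1,
  force=40,
)

```text
clock: 15.85
position: [0.4307, -0.0911, 0.0024]
tool_rot: [0.712, 3.058, -0.0]
wrist_force: [-0.5, 1.3, 8.1]
grip_width: 0.0527
grip_force: 40.3
```

move_arm(
  moves=[
    [0,0,0.7,0],
    [0,0,1,0],
    [0.9,0.04,0.4,0],
    [0.9,0.04,0.4,0],
    [0.9,0.04,0.4,0],
    [0.9,0.04,0.4,0],
    [0.9,0.04,0.4,0],
    [0.9,0.04,0.4,0],
    [0.9,0.04,0.1,0],
    [0.91,0.05,0,0],
    [0,0,0,0],
    [0,0,0,0],
  ],
)

```text
clock: 17.05
position: [0.6463, -0.0809, 0.1278]
tool_rot: [0.712, 3.06, -0.0]
wrist_force: [-0.7, -1.1, -0.6]
grip_width: 0.0531
grip_force: 43.6
```

move_arm(
  moves=[
    [0,0,-0.6,0],
    [0,0,-0.2,0],
    [0,0,-0.2,0],
    [0,0,-0.2,0],
    [0,0,0,0],
  ],
)

```text
clock: 17.55
position: [0.6458, -0.0811, 0.0909]
tool_rot: [-0.713, -3.059, 0.0]
wrist_force: [-0.5, -0.3, -1.9]
grip_width: 0.0528
grip_force: 43.6
```

move_arm(
  moves=[
    [0,0,-0.6,0],
    [0,0,-0.5,0],
    [0,0,-0.23,0],
    [0,0,-0.05,0],
    [0,0,0,0],
  ],
)

```text
clock: 18.05
position: [0.6464, -0.0811, 0.05]
tool_rot: [-0.713, -3.059, 0.0]
wrist_force: [-0.8, 0.5, -0.7]
grip_width: 0.0533
grip_force: 43.6
```

move_arm(
  moves=[
    [0,0,0,0],
    [0,0,0,0],
    [0,0,0,0],
    [0,0,0,0],
    [0,0,0.9,0],
    [0,0,1,0],
    [0,0,0.7,0],
    [-1,-0.4,0,0],
  ],
  claw=0,
)

```text
clock: 18.85
position: [0.6209, -0.0929, 0.1315]
tool_rot: [0.709, 3.052, 0.001]
wrist_force: [0.1, -0.4, 0.3]
grip_width: 0.0855
grip_force: 0.0
```

```bash
python3 - <<'E'
from h import *
print(state()["position"])
for k in ("disc1","collar"): locate(k)
s=snap("scene","pics/s4.png");cv2.imwrite("pics/g.png",cv2.resize(s[205:305,200:320,::-1],(720,600),interpolation=cv2.INTER_CUBIC))
E
```

```text
[ 0.62094821 -0.09286802  0.1315404 ]
scene disc1 0.78 [166 210] [ 561.9 -371.7] 0.87
scene disc1 0.74 [206 194] [ 473.9 -307.2] 0.96
scene disc1 0.54 [252 263] [621.4 -98.9] 1.07
```

View pics/g.png

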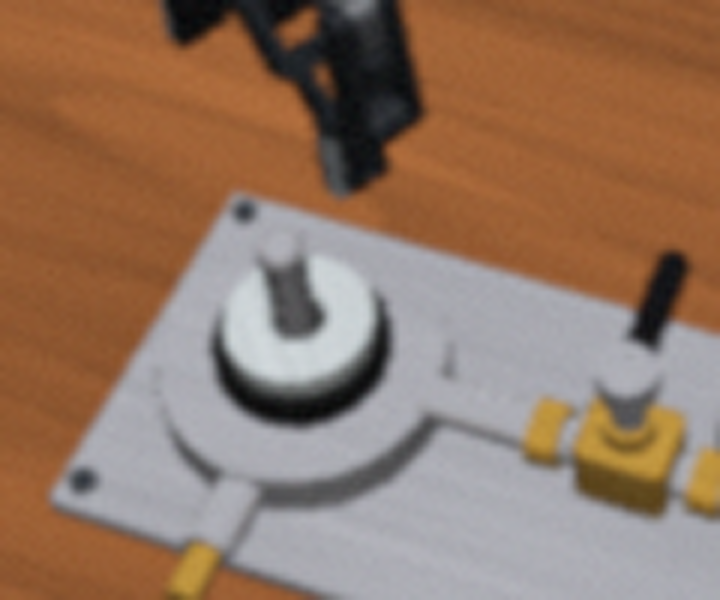

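move_arm(
  moves=[
    [-0.396,-0.592,0,-1],
    [-0.396,-0.592,0,-1],
    [-0.396,-0.592,-0.1,-1],
    [-0.396,-0.592,-0.2,-1],
    [-0.396,-0.592,-0.2,-1],
    [-0.396,-0.592,-0.2,-1],
    [-0.396,-0.592,-0.3,-1],
    [-0.396,-0.592,-0.3,-1],
    [-0.396,-0.592,-0.3,-1],
    [-0.396,-0.592,-0.3,-1],
    [-0.396,-0.592,-0.3,-1],
    [-0.396,-0.592,-0.2,-1],
  ],
)

```text
clock: 20.5
position: [0.4735, -0.3068, 0.0553]
tool_rot: [-2.151, -2.289, 0.0]
wrist_force: [0.6, 0.2, -0.0]
grip_width: 0.0856
grip_force: 0.0
```

move_arm(
  moves=[
    [0,0,-0.9,0],
    [0,0,-0.8,0],
    [0,0,-0.12,0],
    [0,0,0,0],
  ],
)

```text
clock: 20.9
position: [0.4737, -0.3059, 0.001]
tool_rot: [-2.146, -2.293, 0.0]
wrist_force: [0.2, -1.2, 0.5]
grip_width: 0.0848
grip_force: 0.0
```

```bash
python3 - <<'E'
from h import *
print(state()["position"],state()["tool_rot"],state()["q"])
locate("disc1",["scene"])
E
```

```text
[ 0.47369356 -0.30585748  0.0010041 ] [-2.14575366e+00 -2.29254795e+00  3.01859749e-04] [-6.27099458e-01  6.87931820e-01  1.95392973e+00 -9.82179905e-07
  5.01266575e-01 -6.93223348e-01]
scene disc1 0.95 [252 261] [620.9 -97.7] 1.03
scene disc1 0.61 [164 210] [ 562.8 -371.9] 0.84
scene disc1 0.48 [207 195] [ 470.5 -303.8] 0.93
```

move_arm(
  moves=[
    [0,0,0,0],
    [0,0,0,0],
    [0,0,0,0],
    [0,0,0,0],
    [0,0,0,0],
  ],
  claw=1,
  force=40,
)

```text
clock: 21.5
position: [0.4744, -0.3065, 0.0029]
tool_rot: [2.146, 2.292, 0.0]
wrist_force: [-3.1, 3.1, 19.0]
grip_width: 0.0541
grip_force: 38.2
```

move_arm(
  moves=[
    [0,0,0.7,0],
    [0,0,1,0],
    [0.718,0.938,0.4,0],
    [0.718,0.938,0.4,0],
    [0.718,0.938,0.4,0],
    [0.718,0.938,0.4,0],
    [0.718,0.938,0.4,0],
    [0.718,0.938,0.4,0],
    [0.718,0.938,0.1,0],
    [0.718,0.938,0,0],
    [0,0,0,0],
    [0,0,0,0],
  ],
)

```text
clock: 22.7
position: [0.6462, -0.0803, 0.1276]
tool_rot: [2.145, 2.295, -0.0]
wrist_force: [0.1, 0.2, -0.8]
grip_width: 0.0536
grip_force: 42.4
```

move_arm(
  moves=[
    [0,0,-0.6,0],
    [0,0,-0.2,0],
    [0,0,-0.2,0],
    [0,0,-0.2,0],
    [0,0,0,0],
  ],
)

```text
clock: 23.2
position: [0.6456, -0.0814, 0.0909]
tool_rot: [-2.147, -2.292, 0.001]
wrist_force: [1.1, -1.1, -2.2]
grip_width: 0.0536
grip_force: 42.5
```

move_arm(
  moves=[
    [0,0,-0.6,0],
    [0,0,-0.35,0],
    [0,0,-0.05,0],
    [0,0,0,0],
  ],
)

```text
clock: 23.6
position: [0.646, -0.0812, 0.0615]
tool_rot: [-2.147, -2.293, 0.0]
wrist_force: [0.9, 0.9, -1.1]
grip_width: 0.0537
grip_force: 42.5
```

move_arm(
  moves=[
    [0,0,0,0],
    [0,0,0,0],
    [0,0,0,0],
    [0,0,0,0],
    [0,0,0.9,0],
    [0,0,1,0],
    [0,0,0.3,0],
    [-0.28,-0.97,0,0],
    [-0.28,-0.97,0,0],
  ],
  claw=0,
)

```text
clock: 24.5
position: [0.6295, -0.1393, 0.1278]
tool_rot: [2.145, 2.295, 0.001]
wrist_force: [-0.2, -0.6, -0.2]
grip_width: 0.0853
grip_force: 0.0
```

```bash
python3 - <<'E'
from h import *
print(state()["position"])
for k in ("disc1","collar"): locate(k)
E
```

```text
[ 0.62947286 -0.13933564  0.12780946]
scene disc1 0.56 [251 262] [ 614.4 -105.5] 1.08
scene disc1 0.46 [252 267] [634.6 -82.4] 0.26
scene collar 0.67 [247 187] [ 424.3 -214.4] 0.96
```

```bash
python3 - <<'E'
from h import *
for i in range(2): locate("disc1",["scene"])
for r in tip_of("scene","disc1"): print(r["pixel"],r["score"],at("scene",r["pixel"],.006))
s=snap("scene","pics/s5.png");print(s[205:219:2,154:178:2].mean(2).astype(int)); 
E
```

```text
scene disc1 0.88 [250 258] [ 614.5 -106. ] 1.12
scene disc1 0.74 [165 213] [ 563.  -370.8] 0.98
scene disc1 0.58 [307 264] [578.2  28.3] 0.56
scene disc1 0.74 [247 258] [ 615.2 -105.6] 1.17
scene disc1 0.58 [165 211] [ 562.8 -370.6] 1.01
scene disc1 0.51 [305 291] [648.3  52.4] 23.93
scene disc1 0.44 [254 268] [638.3 -78.7] 0.05
[245.0, 257.8] 0.93 [ 0.62188916 -0.1112803   0.006     ]
[172.7, 173.5] 0.68 [ 0.43866165 -0.43744841  0.006     ]
[481.0, 236.2] 0.64 [0.35847194 0.40565456 0.006     ]
[167.2, 210.4] 0.52 [ 0.56195275 -0.3688922   0.006     ]
[252.0, 260.0] 0.47 [ 0.62159856 -0.09316351  0.006     ]
[250.1, 260.9] 0.44 [ 0.62539774 -0.09616253  0.006     ]
[327.6, 220.2] 0.17 [0.4449732  0.03220129 0.006     ]
[[ 95 109 175 205 210 209 203 204 207 208 208 156]
 [ 98 164 207 211 200 158 123 132 195 207 206 176]
 [116 204 211 206 135  93  96 107 187 207 205 161]
 [136 208 208 204 156 118 130 180 208 208 198 113]
 [123 203 208 209 209 201 206 207 207 195 137  89]
 [100 143 204 210 207 207 205 201 180 122  87  88]
 [ 98  96 118 154 174 172 148 124 104  96  95  94]]
```

move_arm(
  moves=[
    [-0.279,-0.964,-0.3,0],
    [-0.279,-0.964,-0.3,0],
    [-0.279,-0.964,-0.3,0],
    [-0.279,-0.964,-0.3,0],
    [-0.279,-0.964,-0.3,0],
    [-0.279,-0.964,-0.3,0],
    [-0.279,-0.964,-0.3,0],
    [-0.279,-0.964,-0.3,0],
    [0,0,-0.9,0],
    [0,0,-0.8,0],
    [0,0,-0.1,0],
    [0,0,0,0],
  ],
)

```text
clock: 26.4
position: [0.5622, -0.3703, 0.0012]
tool_rot: [-2.146, -2.293, 0.0]
wrist_force: [0.7, -0.4, 0.5]
grip_width: 0.0853
grip_force: 0.0
```

move_arm(
  moves=[
    [0,0,0,0],
    [0,0,0,0],
    [0,0,0,0],
    [0,0,0,0],
    [0,0,0,0],
  ],
  claw=1,
  force=40,
)

```text
clock: 26.9
position: [0.5633, -0.371, 0.0034]
tool_rot: [2.146, 2.292, 0.001]
wrist_force: [-2.6, 3.1, 13.2]
grip_width: 0.0533
grip_force: 39.4
```

move_arm(
  moves=[
    [0,0,0.7,0],
    [0,0,1,0],
    [0.279,0.965,0.3,0],
    [0.279,0.965,0.3,0],
    [0.279,0.965,0.3,0],
    [0.279,0.965,0.3,0],
    [0.279,0.965,0.3,0],
    [0.279,0.965,0.3,0],
    [0.279,0.965,0.3,0],
    [0.279,0.965,0.3,0],
    [0.28,0.965,0.1,0],
    [0.28,0.965,0,0],
  ],
)

```text
clock: 28.1
position: [0.6471, -0.0799, 0.1292]
tool_rot: [2.146, 2.292, 0.002]
wrist_force: [-0.7, 0.4, -0.6]
grip_width: 0.053
grip_force: 42.3
```

move_arm(
  moves=[
    [0,0,0,0],
    [0,0,0,0],
    [0,0,-0.6,0],
    [0,0,-0.2,0],
    [0,0,-0.2,0],
    [0,0,-0.2,0],
    [0,0,0,0],
  ],
)

```text
clock: 28.8
position: [0.6457, -0.0815, 0.0909]
tool_rot: [-2.147, -2.292, 0.001]
wrist_force: [0.1, 0.4, -0.8]
grip_width: 0.0529
grip_force: 42.3
```

move_arm(
  moves=[
    [0,0,-0.4,0],
    [0,0,-0.15,0],
    [0,0,-0.05,0],
    [0,0,0,0],
  ],
)

```text
clock: 29.2
position: [0.6459, -0.0811, 0.0736]
tool_rot: [-2.147, -2.293, 0.001]
wrist_force: [-3.4, -0.5, 5.9]
grip_width: 0.0531
grip_force: 43.0
```

move_arm(
  moves=[
    [0,0,0,0],
    [0,0,0,0],
    [0,0,0,0],
    [0,0,0,0],
    [0,0,0.9,0],
    [0,0,0.9,0],
    [-0.9,-0.54,0,0],
    [-0.9,-0.54,0,0],
  ],
  claw=0,
)

```text
clock: 30.0
position: [0.5924, -0.1137, 0.1283]
tool_rot: [2.145, 2.293, 0.002]
wrist_force: [-0.6, 0.2, -0.3]
grip_width: 0.0854
grip_force: 0.0
```

```bash
python3 - <<'E'
from h import *
print(state()["position"])
locate("collar")
s=snap("scene","pics/s6.png");cv2.imwrite("pics/i.png",cv2.resize(s[205:305,200:320,::-1],(720,600),interpolation=cv2.INTER_CUBIC))
E
```

```text
[ 0.59241501 -0.11366699  0.12829702]
```

View pics/i.png

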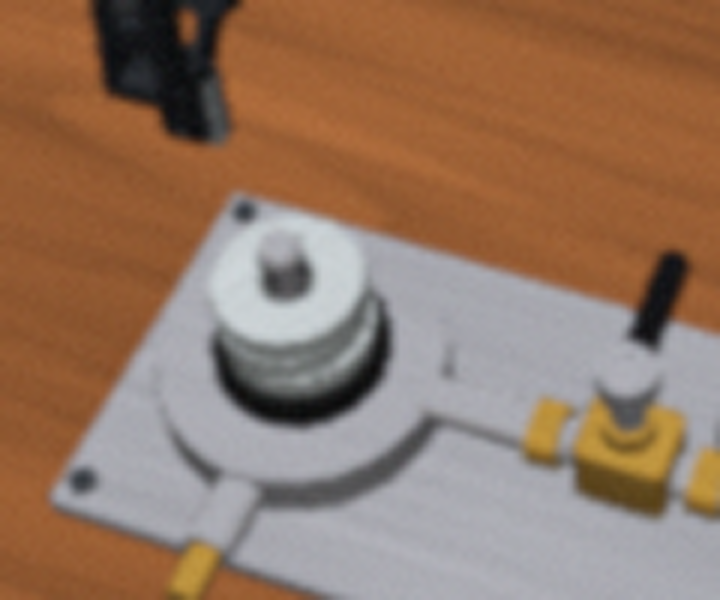

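Disc 2 seems slightly tilted, with a dark wedge at crop (350,330). I'll press the stack down with half-open fingertips on both sides of the post.

move_arm(
  moves=[
    [0.9,0.54,0,1],
    [0.9,0.54,0,1],
    [0,0,0,1],
    [0,0,-0.5,1],
    [0,0,-0.4,1],
    [0,0,-0.3,1],
    [0,0,-0.2,0],
    [0,0,0,0],
  ],
  claw=0.65,
)

```text
clock: 31.05
position: [0.6462, -0.0807, 0.0845]
tool_rot: [-1.483, -2.768, 0.0]
wrist_force: [-0.1, -0.4, -0.2]
grip_width: 0.0297
grip_force: 0.0
```

move_arm(
  moves=[
    [0,0,-0.1,0],
    [0,0,-0.1,0],
    [0,0,0,0],
  ],
)

```text
clock: 31.35
position: [0.6469, -0.0811, 0.0815]
tool_rot: [1.481, 2.768, 0.001]
wrist_force: [-6.3, 2.8, 23.0]
grip_width: 0.0301
grip_force: 11.9
```

move_arm(
  moves=[
    [0,0,0.2,0],
    [0,0,0.2,1],
    [0,0,0,1],
    [0,0,0,1],
    [0,0,0,1],
    [0,0,0,1],
    [0,0,0,1],
    [0,0,0,1],
    [0,0,0,1],
    [0,0,0,1],
    [0,0,0,1],
    [0,0,-0.2,1],
    [0,0,-0.17,0],
  ],
)

```text
$.moves: bad value
```

move_arm(
  moves=[
    [0,0,0.2,0],
    [0,0,0.2,1],
    [0,0,0,1],
    [0,0,0,1],
    [0,0,0,1],
    [0,0,0,1],
    [0,0,0,1],
    [0,0,0,1],
    [0,0,0,1],
    [0,0,0,1],
    [0,0,-0.2,1],
    [0,0,-0.17,0],
  ],
)

```text
clock: 32.55
position: [0.6468, -0.0813, 0.0811]
tool_rot: [0.169, 3.136, -0.0]
wrist_force: [-15.8, 2.6, 98.8]
grip_width: 0.0298
grip_force: 50.7
```

move_arm(
  moves=[
    [0,0,0.6,0],
    [0,0,0.9,0],
    [0,0,0.3,0],
    [-0.9,-0.54,0,0],
    [-0.9,-0.54,0,0],
  ],
)

```text
clock: 33.05
position: [0.592, -0.1136, 0.1344]
tool_rot: [0.173, 3.136, -0.0]
wrist_force: [-0.5, 0.0, -0.0]
grip_width: 0.0299
grip_force: 0.0
```

```bash
python3 - <<'E'
from h import *
print(state()["position"])
locate("collar")
s=snap("scene","pics/s7.png");cv2.imwrite("pics/j.png",cv2.resize(s[175:305,160:300,::-1],(646,600),interpolation=cv2.INTER_CUBIC))
E
```

```text
[ 0.59198123 -0.11357815  0.13443343]
```

View pics/j.png

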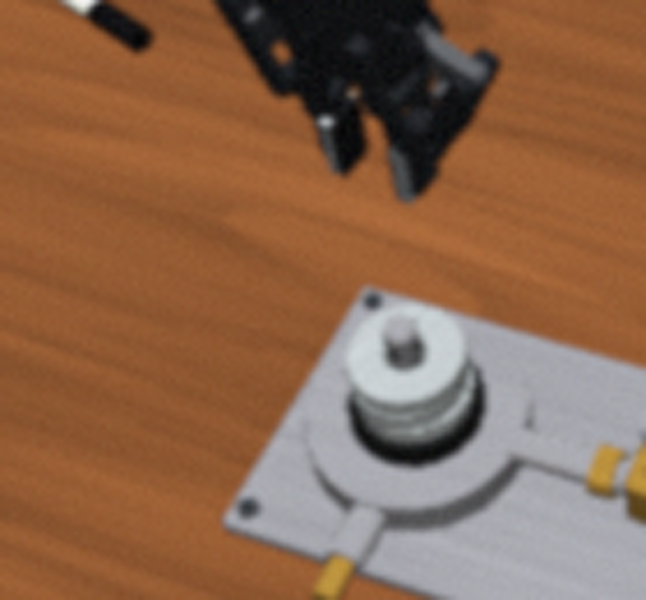

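The stack looks level now. I'll move aside to see the collar.

move_arm(
  moves=[
    [-0.3,-0.9,0,0],
    [-0.3,-0.9,0,0],
    [-0.3,-0.9,0,0],
    [-0.3,-0.9,0,0],
    [-0.3,-0.9,0,0],
    [-0.3,-0.9,0,0],
    [-0.3,-0.9,0,0],
    [0,0,0,0],
  ],
  claw=0.2,
)

```text
clock: 34.1
position: [0.5293, -0.3053, 0.1342]
tool_rot: [0.175, 3.136, -0.002]
wrist_force: [0.6, 0.1, 0.1]
grip_width: 0.0687
grip_force: 0.0
```

```bash
python3 - <<'E'
from h import *
print(state()["position"])
locate("collar");locate("collar",["scene"])
E
```

```text
[ 0.52934999 -0.30531807  0.13424061]
scene collar 0.59 [247 190] [ 424.6 -214.6] 0.98
scene collar 0.42 [372 211] [377.2 127.8] 6.11
```

move_arm(
  moves=[
    [-0.7,0.587,-0.4,0],
    [-0.7,0.587,-0.4,0],
    [-0.7,0.587,-0.4,0],
    [-0.7,0.587,-0.4,0],
    [-0.7,0.587,-0.4,0],
    [0,0,-0.9,0],
    [0,0,-0.9,0],
    [0,0,-0.56,0],
    [0,0,0,0],
  ],
  claw=0,
)

```text
clock: 35.3
position: [0.4235, -0.2133, 0.002]
tool_rot: [-0.169, -3.134, -0.002]
wrist_force: [1.4, -0.3, 0.8]
grip_width: 0.0856
grip_force: 0.0
```

move_arm(
  moves=[
    [0,0,0,0],
    [0,0,0,0],
    [0,0,0,0],
    [0,0,0,0],
    [0,0,0,0],
    [0,0,0,0],
  ],
  claw=1,
  force=40,
)

```text
clock: 35.9
position: [0.4248, -0.2148, 0.0048]
tool_rot: [0.171, 3.135, -0.001]
wrist_force: [-0.5, 2.4, 15.0]
grip_width: 0.0378
grip_force: 38.2
```

move_arm(
  moves=[
    [0,0,0.7,0],
    [0,0,1,0],
    [0.925,0.556,0.4,0],
    [0.925,0.556,0.4,0],
    [0.925,0.556,0.4,0],
    [0.925,0.556,0.4,0],
    [0.925,0.556,0.4,0],
    [0.925,0.556,0.4,0],
    [0.925,0.556,0.1,0],
    [0.925,0.556,0,0],
    [0,0,0,0],
    [0,0,0,0],
  ],
)

```text
clock: 37.1
position: [0.6462, -0.0806, 0.1298]
tool_rot: [-0.169, -3.137, 0.0]
wrist_force: [-1.0, -0.1, -2.4]
grip_width: 0.0379
grip_force: 41.3
```

move_arm(
  moves=[
    [0,0,-0.4,0],
    [0,0,-0.2,0],
    [0,0,-0.2,0],
    [0,0,-0.2,0],
    [0,0,-0.1,0],
    [0,0,0,0],
  ],
)

```text
clock: 37.7
position: [0.6461, -0.0812, 0.0961]
tool_rot: [-0.171, -3.137, 0.0]
wrist_force: [2.0, -1.4, -1.5]
grip_width: 0.0381
grip_force: 41.2
```

move_arm(
  moves=[
    [0,0,-0.15,0],
    [0,0,-0.1,0],
    [0,0,-0.05,0],
    [0,0,0,0],
  ],
)

```text
clock: 38.1
position: [0.6462, -0.0811, 0.0874]
tool_rot: [0.171, 3.137, -0.0]
wrist_force: [2.3, -0.6, -2.8]
grip_width: 0.038
grip_force: 41.2
```

move_arm(
  moves=[
    [0,0,-0.04,0],
    [0,0,-0.02,0],
    [0,0,-0.02,0],
    [0,0,0,0],
  ],
)

```text
clock: 38.5
position: [0.6464, -0.0811, 0.0867]
tool_rot: [0.171, 3.136, -0.0]
wrist_force: [-5.1, 0.2, 21.3]
grip_width: 0.0379
grip_force: 43.3
```

move_arm(
  moves=[
    [0,0,0,0],
    [0,0,0,0],
    [0,0,0,0],
    [0,0,0,0],
    [0,0,0.8,0],
    [0,0,1,0],
    [0,0,1,0],
    [0,0,1,0],
    [-0.1,1,0,0],
    [-0.1,1,0,0],
    [-0.1,1,0,0],
    [-0.1,1,0,0],
  ],
  claw=0,
)

```text
clock: 39.7
position: [0.6339, 0.0399, 0.1992]
tool_rot: [-0.171, -3.137, -0.0]
wrist_force: [0.2, 0.5, -0.2]
grip_width: 0.0852
grip_force: 0.0
```

move_arm(
  moves=[
    [-0.1,1,0,0],
    [-0.1,1,0,0],
    [-0.1,1,0,0],
    [-0.1,1,0,0],
    [-0.1,1,0,0],
    [-0.1,1,0,0],
  ],
  claw=0.4,
)

```text
clock: 40.3
position: [0.6158, 0.2201, 0.199]
tool_rot: [-0.171, -3.137, 0.0]
wrist_force: [0.4, -0.4, 0.9]
grip_width: 0.0512
grip_force: 0.0
```

```bash
python3 - <<'E'
from h import *
print(state()["position"])
locate("bell")
s=snap("scene","pics/s8.png");cv2.imwrite("pics/k.png",cv2.resize(s[205:305,200:320,::-1],(720,600),interpolation=cv2.INTER_CUBIC))
E
```

```text
[0.61581194 0.22014068 0.19903199]
scene bell 0.61 [458 308] [600.7 364.8] 1.0
scene bell 0.57 [328 213] [451.4  36.7] 0.08
```

View pics/k.png

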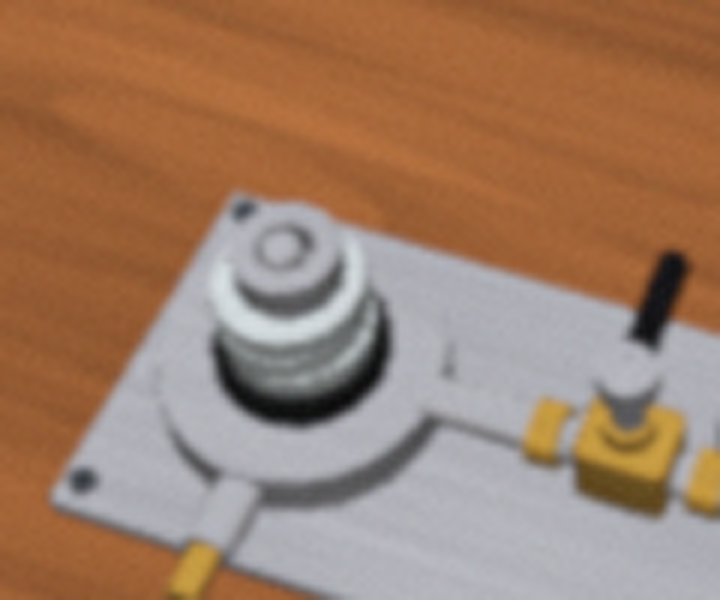

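move_arm(
  moves=[
    [-0.104,0.985,0,0],
    [-0.104,0.985,0,0],
    [-0.104,0.985,0,0],
    [-0.104,0.985,0,0],
    [-0.104,0.985,-0.2,0],
    [0,0,-0.8,0],
    [0,0,-0.9,0],
    [0,0,-0.9,0],
    [0,0,-0.7,0],
    [0,0,-0.12,0],
    [0,0,0,0],
  ],
)

```text
clock: 41.65
position: [0.6008, 0.3656, 0.0903]
tool_rot: [-0.172, -3.136, 0.001]
wrist_force: [0.5, 0.9, -0.3]
grip_width: 0.0512
grip_force: 0.0
```

move_arm(
  moves=[
    [0,0,0,0],
    [0,0,0,0],
    [0,0,0,0],
    [0,0,0,0],
  ],
  claw=1,
  force=40,
)

```text
clock: 42.05
position: [0.6014, 0.3668, 0.0922]
tool_rot: [0.171, 3.135, 0.001]
wrist_force: [-0.3, -3.2, 6.7]
grip_width: 0.0244
grip_force: 39.2
```

move_arm(
  moves=[
    [0,0,0.6,0],
    [-0.5,0,1,0],
    [-0.5,0,1,0],
    [-0.5,0,1,0],
    [-0.5,-0.6,0.5,0],
    [0,-1,0,0],
    [0,-1,0,0],
    [0,-1,0,0],
    [0,-1,0,0],
    [0,-1,0,0],
    [0,-1,0,0],
    [0,-1,0,0],
  ],
)

```text
clock: 43.25
position: [0.5406, 0.1376, 0.2144]
tool_rot: [0.17, 3.136, 0.0]
wrist_force: [-0.2, -0.1, -1.8]
grip_width: 0.0241
grip_force: 39.7
```

move_arm(
  moves=[
    [0,-1,0,0],
    [0,-1,0,0],
    [0,-1,0,0],
    [0,-1,0,0],
    [0.88,-0.832,0,0],
    [0.88,-0.832,0,0],
    [0.88,-0.832,0,0],
    [0.88,-0.832,0,0],
    [0,0,0,0],
    [0,0,0,0],
    [0,0,0,0],
  ],
)

```text
clock: 44.35
position: [0.6456, -0.0807, 0.2138]
tool_rot: [-0.17, -3.137, -0.0]
wrist_force: [0.3, 0.4, -1.7]
grip_width: 0.0241
grip_force: 39.7
```

move_arm(
  moves=[
    [0,0,-0.6,0],
    [0,0,-0.7,0],
    [0,0,-0.7,0],
    [0,0,-0.5,0],
    [0,0,-0.2,0],
    [0,0,-0.05,0],
    [0,0,0,0],
  ],
)

```text
clock: 45.05
position: [0.6465, -0.081, 0.1317]
tool_rot: [0.17, 3.136, -0.0]
wrist_force: [0.0, -0.8, -1.9]
grip_width: 0.0244
grip_force: 39.7
```

move_arm(
  moves=[
    [0,0,-0.06,0],
    [0,0,-0.04,0],
    [0,0,0,0],
  ],
)

```text
clock: 45.35
position: [0.6463, -0.0812, 0.1283]
tool_rot: [0.171, 3.137, -0.0]
wrist_force: [0.2, 0.0, -1.1]
grip_width: 0.0244
grip_force: 39.7
```

move_arm(
  moves=[
    [0,0,-0.06,0],
    [0,0,-0.04,0],
    [0,0,0,0],
  ],
)

```text
clock: 45.65
position: [0.6465, -0.0816, 0.1262]
tool_rot: [0.171, 3.136, -0.001]
wrist_force: [-4.1, -2.2, 12.9]
grip_width: 0.0246
grip_force: 41.1
```

move_arm(
  moves=[
    [0,0,0,0],
    [0,0,0,0],
    [0,0,0,0],
    [0,0,0.6,0],
    [0,0,0.9,0],
    [0,0,0.5,0],
    [0,0,0,-1],
    [0,0,0,-1],
    [0,0,0,-1],
    [0,0,0,-1],
  ],
  claw=0.4,
)

```text
clock: 46.65
position: [0.6461, -0.0811, 0.185]
tool_rot: [0.718, 3.058, 0.0]
wrist_force: [0.3, 0.8, -0.5]
grip_width: 0.0512
grip_force: 0.0
```

move_arm(
  moves=[
    [-0.13,0.442,0,-1],
    [-0.13,0.442,0,-1],
    [-0.13,0.442,0,-1],
    [-0.13,0.442,0,-1],
    [-0.13,0.442,0,-1],
    [-0.13,0.442,0,-1],
    [-0.13,0.442,0,-1],
    [-0.13,0.442,0,-1],
    [-0.13,0.442,0,-1],
    [-0.13,0.442,0,-1],
    [-0.13,0.442,0,-1],
    [-0.13,0.442,0,-1],
  ],
  claw=1,
  force=20,
)

```text
clock: 47.85
position: [0.5992, 0.0785, 0.185]
tool_rot: [-2.151, -2.289, -0.0]
wrist_force: [0.5, -0.8, -0.6]
grip_width: 0.0002
grip_force: 0.0
```

```bash
python3 - <<'E'
from h import *
print(state()["position"],state()["tool_rot"])
camera("scene")
for n,q,z in(("scene","bell",.034),("scene","bottle_a",.017),("scene","bottle_a",0)):
    for r in cut_out(n,q):
        p,a=fit(n,q,r["pixels"],z); print(q,z,round(r["score"],2),np.round(r["pixel"]),np.round(p*1000,1),round(a,2))
s=snap("scene","pics/s9.png");cv2.imwrite("pics/l.png",cv2.resize(s[190:330,200:400,::-1],(800,560),interpolation=cv2.INTER_CUBIC))
E
```

```text
[0.59917671 0.07851219 0.18498388] [-2.15125004e+00 -2.28948000e+00 -1.84139687e-05]
bell 0.034 0.83 [248. 252.] [644.7 -81. ] 1.02
bottle_a 0.017 0.92 [432. 215.] [390.1 270.7] 0.95
bottle_a 0.017 0.76 [361. 280.] [639.5 168.2] 0.98
bottle_a 0.017 0.6 [372. 212.] [444.1 136.5] 0.95
bottle_a 0.017 0.58 [436. 172.] [265.8 261.5] 0.75
bottle_a 0 0.92 [432. 215.] [373.6 272. ] 1.0
bottle_a 0 0.76 [361. 280.] [629.2 167. ] 1.03
bottle_a 0 0.6 [372. 212.] [428.9 134.5] 0.99
bottle_a 0 0.58 [436. 172.] [246.2 262.7] 0.79
```

View pics/l.png

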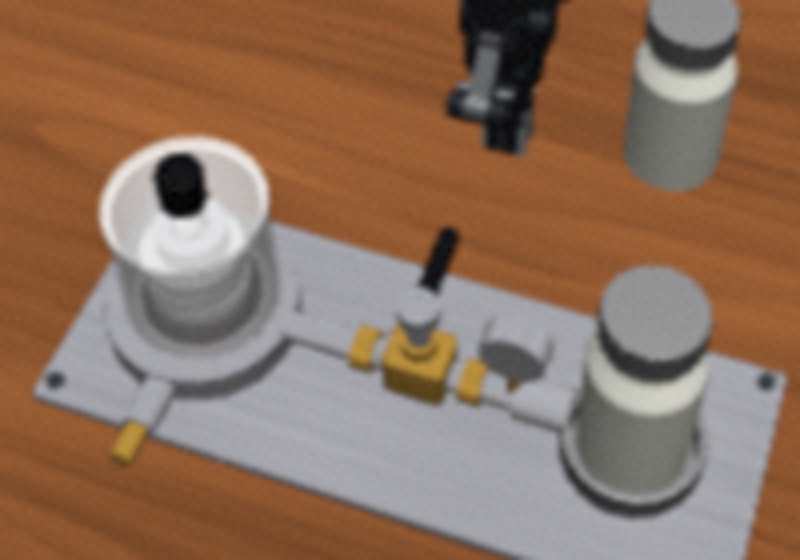

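The bell stands flat on the base at crop (190,250), and the full bottle is in the dock at (650,390). Only the tap remains.

move_arm(
  moves=[
    [0,0,-0.8,0],
    [0,0,-0.9,0],
    [0,0,-0.9,0],
    [0,0,-0.7,0],
    [0,0,-0.2,0],
    [0,0,0,0],
  ],
)

```text
clock: 48.7
position: [0.5991, 0.0774, 0.0795]
tool_rot: [-2.146, -2.293, 0.002]
wrist_force: [0.5, 0.2, 0.2]
grip_width: -0.0001
grip_force: 0.0
```

move_arm(
  moves=[
    [0.1,-0.43,0,0],
    [-0.1,-0.36,0,0],
    [0,-0.38,0,0],
    [0.1,-0.37,0,0],
    [0.19,-0.33,0,0],
    [0.26,-0.27,0,0],
    [0.33,-0.19,0,0],
    [0,0,0,0],
  ],
)

```text
clock: 49.5
position: [0.6271, 0.007, 0.08]
tool_rot: [2.148, 2.292, 0.0]
wrist_force: [-0.4, -0.3, 0.6]
grip_width: 0.0004
grip_force: 0.0
```

move_arm(
  moves=[
    [0.05,0,0,0],
    [0.05,0,0,0],
    [0,0,0,0],
  ],
)

```text
clock: 49.8
position: [0.6276, 0.0081, 0.0797]
tool_rot: [-2.145, -2.293, 0.003]
wrist_force: [-5.1, -5.6, 1.5]
grip_width: 0.0
grip_force: 2.9
```

move_arm(
  moves=[
    [0.06,0,0,0],
    [0.04,0,0,0],
    [0,0,0,0],
  ],
)

```text
clock: 50.1
position: [0.6284, 0.008, 0.0794]
tool_rot: [-2.143, -2.291, 0.007]
wrist_force: [-16.0, -6.0, 8.2]
grip_width: -0.0001
grip_force: 9.2
```

```bash
python3 - <<'E'
from h import *
print(state()["position"],state()["wrist_force"])
for n in("scene","top"):
    camera(n)
    for q in("tap_grip","tap_axis"):
        for r in tip_of(n,q)[:2]: print(n,q,np.round(r["pixel"]),round(r["score"],2),np.round(at(n,r["pixel"],.085)*1000))
E
```

```text
[0.6284133  0.0080153  0.07938087] [-15.95240052  -5.99225345   8.15835102]
scene tap_grip [287. 261.] 0.71 [642.   8.  85.]
scene tap_axis [304. 270.] 0.95 [650.  50.  85.]
```

move_arm(
  moves=[
    [-0.3,0,0,0],
    [-0.9,0,0,0],
    [-0.9,0,0.3,0],
    [-0.5,0,1,0],
    [-0.5,0,1,0],
    [-0.5,0,1,0],
    [-0.5,0,0,0],
    [0,0,0,0],
  ],
)

```text
clock: 51.2
position: [0.5076, 0.0084, 0.18]
tool_rot: [2.146, 2.293, 0.001]
wrist_force: [0.7, -0.3, -0.7]
grip_width: -0.0
grip_force: 0.0
```

```bash
python3 - <<'E'
from h import *
print(state()["position"],state()["wrist_force"])
s=camera("scene");cv2.imwrite("pics/s10.png",s[:,:,::-1])
for r in tip_of("scene","tap_grip")[:2]+tip_of("scene","tap_axis")[:1]: print(np.round(r["pixel"]),round(r["score"],2),np.round(at("scene",r["pixel"],.085)*1000))
# dark handle pixels near the tap
m=(s[240:290,262:325].max(2)<60).astype(np.uint8)
n,l,st,c=cv2.connectedComponentsWithStats(m)
for i in range(1,n):
    if st[i,4]>8:
        ys,xs=np.nonzero(l==i);P=np.array([at("scene",[x+262,y+240],.085)[:2] for x,y in zip(xs,ys)])
        d=np.linalg.svd(P-P.mean(0))[2][0]; print(st[i],np.round(P.mean(0)*1000),np.round(P.min(0)*1000),np.round(P.max(0)*1000),"dir",d)
# ideal
for a in(0,.1,.2): print(a,proj("scene",np.array([.6433+.045*np.sin(.022-a),.0478-.045*np.cos(.022-a),.085])))
for q,z in(("bell",.034),("bottle_a",0)):
    for r in cut_out("scene",q):
        p,a=fit("scene",q,r["pixels"],z); print(q,np.round(p*1000),round(a,2))
E
```

```text
[0.50763754 0.00844055 0.18003303] [ 0.70458521 -0.29033589 -0.69817456]
[286. 262.] 0.8 [647.   8.  85.]
[306. 270.] 0.62 [649.  54.  85.]
[19 19 18  9 80] [645.  16.] [640.  -4.] [651.  36.] dir [-0.00372329  0.99999307]
0 [284.03917593 260.89282285]
0.1 [284.95749299 259.21917311]
0.2 [286.05861616 257.63345637]
bell [645. -81.] 1.02
bottle_a [429. 135.] 1.03
bottle_a [630. 167.] 1.05
bottle_a [247. 263.] 0.8
bottle_a [725. 338.] 0.78
bottle_a [371. 272.] 1.06
```

```bash
python3 -c "
from workcell import *
print(close_job())"
```

```text
the job is handed in; nothing more can be done
None
```

The job is handed in: the seal, three discs and collar are stacked on the post under the bell, the full bottle (about 2.9 N on lifting) is in the dock, and the tap is open against its stop; one press to level a tilted disc read 98.8 N at the wrist (limit 120 N), and the judge gave no verdict.

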